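Shuttle a confectionery box to the third lane of the packing rack

ROBOT

A 6-joint arm with a two-finger parallel gripper is mounted at the origin on the work surface. World frame = base frame: x ahead of the robot, y to its left, z up, the work surface at z = 0. Lengths are in m, angles in rad, forces in N, time in s.
With the tool pointing down it reaches from about 0.25 to 0.8 m from the base axis. Payload 3.9 kg.
Tool frame: the origin (TCP) lies at the very end of the fingers, on their centre line; the grasp point (between the pads) lies 19 mm behind it; z points along the fingers, y is the line along which they close (so a half turn about z gives the same grasp; the last joint's range is limited). The gripper opens to 85 mm and grips with 20 to 120 N. Pads are 22 mm wide; open, the fingers measure 114 mm over their backs; the gripper's body (76 mm by 85 mm) begins 54 mm behind the grasp point. The pads swing forward as they close: fully open they stand 13 mm farther back than shut.
Start: joints at [-1.217, 0.26, -0.138, 1.173, 0, 1.571], TCP at [0.182, -0.492, 0.2] pointing down, gripper open.
Joint ranges: [-2.78, 2.78], [-0.83, 1.72], [-1.28, 1.37], [-1.9, 2.12], [-1.57, 1.48], [-3.14, 3.14]. Speed limits (rad/s): [2.57, 2.57, 3.14, 3.14, 3.14, 3.14].

INTERFACE

Orientations are given as a rotation vector (axis times angle).
In Python, from plant import r gives the robot as it stands.
- The arm moves only by the tool step_arm, never from a script. Its argument "commands" is a list of rows, each an object with "linear": the shift along the tool's x, y, z in cm, a list of three; "roll": the turn about the tool's z in rad. A call has 1 to 20 rows; each row shifts and turns the commanded pose from where the row before left it, along the tool's axes as they then stand; what a row does not reach is not made up. A row lasts 1/10 s, in which the tool goes at most 50 mm and 8.59 degrees, less where a joint would pass 70% of its speed; a pose out of reach is approached as far as the arm can. A call with a gripper value outside its range is refused whole. "jaw" is the finger opening in cm, from 0 to 8.54, set as the call begins (left out, the last holds). The fingers move at their own pace and stop on an object; "grip_force" is the grip in N (left out, the last holds). Time passes only in rows, so rows that do not move let the fingers close. It gives the time, the measured TCP pose, the force, the opening and the grip force at its end, in the units of the state.
- r.get_obs(): the state, without advancing time (a new reading comes with each control period).
- r.capture(name): name is "side" or "top"; returns (picture, depth): 480x640x3 uint8, red, green, blue; 480x640 float32, m along the optical axis (not along the pixel's ray), 0 where there is no reading.
- r.get_calibration(name): a dict with "mtx" (3x3 intrinsics, pixels), "rvec" (rotation vector, rad) and "tvec" (3), from world to camera coordinates, as OpenCV has them. Camera axes: x right, y down, z forward; pixel columns grow to the right and rows downward; lengths in m; the calibration is good to about 2 mm. A picture is of the moment at which its call begins. get_calibration takes no time and is no camera call.
- r.hand_in(): hands the job in; it is judged then, once.
The state is a dict: "time_s": time; "qpos": joint angles; "qd": joint speeds; "effort": joint torques, N m; "position": TCP position; "orientation": TCP orientation; "wrist_force": force on the tool from outside, world axes, zero at the start; "torque": the same for the moment, N m; "width": finger opening in m; "grip_force": force on a finger pad.
Only numpy, scipy, OpenCV 4.12 (cv2) and the standard library are available. Lean on these libraries where they do the work, as an engineer would, in place of code of your own. Each camera call takes 0.05 s, during which the arm holds its last target. There are 200 camera calls.

TASK

With a fingertip, run the carriage that carries the small box along its rails, counting the gaps of the lane rack from the end where the tall round-headed post stands (full lanes count too), and stop it squarely in front of the third gap. Then push the box with a fingertip off the carriage into that third gap, all the way in until it meets the back. Pick nothing up, put the box into no other gap, leave the other boxes and things where they are, and finish clear of everything.

Things in the scene. Friction and masses are not known exactly. Their poses are not given: they have to be found in the camera images.
- rack: fixed aluminium rack. Origin at table height, mid-line of its six lane mouths; x points into the lanes (away from the robot), y along the row to the left. Lane pitch 54 mm (y -135 to 135), 50 mm clear between 4 mm fins; fin tips at x=1, tops 63 mm high. Back stop face at x=92 mm: a box that is home is centred at x=47, near face about at the mouth. Runway with guide rails (tops 9 mm high) before it: x -125..0, y +-210
- gap_a (a point): middle of the mouth of one lane, on the lane floor (13 mm above the table); lane 1 of 6 from the rack's right (-y) end
- gap_b (a point): middle of the mouth of one lane, on the lane floor (13 mm above the table); lane 2 of 6 from the rack's right (-y) end
- gap_c (a point): middle of the mouth of one lane, on the lane floor (13 mm above the table); lane 3 of 6 from the rack's right (-y) end
- gap_d (a point): middle of the mouth of one lane, on the lane floor (13 mm above the table); lane 4 of 6 from the rack's right (-y) end
- gap_e (a point): middle of the mouth of one lane, on the lane floor (13 mm above the table); lane 5 of 6 from the rack's right (-y) end
- gap_f (a point): middle of the mouth of one lane, on the lane floor (13 mm above the table); lane 6 of 6 from the rack's right (-y) end
- post: fixed steel post 110 mm tall with a 22 mm ball head on a small foot, standing beside one end of the row of lanes (at rack x = 70 mm, y = +180 or -180 mm): gaps are counted from this end. Origin at the centre of its underside, on the table
- block: low square aluminium block 30 x 24 x 30 mm beside the other end of the row of lanes. Fixed. Origin at the centre of its underside, on the table
- carriage: dark steel channel, slides only along the rack's y, with 1 to 2 N; stays where left. 88 (x) x 51 (y) mm, open at front, rear and top; origin under its centre, 9.5 mm above the table, at rack x=-52 mm. Floor top 15 mm above the table; 4 mm side walls, 43 mm apart inside, outer faces at y=+-25.5 mm, tops 39.5 mm above the table. Starts near the right (-y) end, rack y -140 to -105 mm
- box: cardboard box 90 (its own x) x 40 (y) x 64 mm high, about 0.11 to 0.24 kg; origin at the centre of its underside. It stands in the carriage, lengthwise in the channel (1.5 mm play each side), its top 39 mm above the carriage walls. Its rear face (towards the robot) is open to a fingertip
- stock1: cardboard box 90 (its own x) x 40 (y) x 64 mm high, about 0.11 to 0.24 kg; origin at the centre of its underside. Already home in the lane at the rack's right end (gap_a). Leave it
- stock2: cardboard box 90 (its own x) x 40 (y) x 64 mm high, about 0.11 to 0.24 kg; origin at the centre of its underside. Already home in lane gap_e. Leave it
- stock3: cardboard box 90 (its own x) x 40 (y) x 64 mm high, about 0.11 to 0.24 kg; origin at the centre of its underside. Already home in the lane at the rack's left end (gap_f). Leave it
- spare: cardboard box 90 (its own x) x 40 (y) x 64 mm high, about 0.11 to 0.24 kg; origin at the centre of its underside. Stands on the table to the right, nearer the robot. Leave it
- roll: paper label roll standing on end behind the rack, 64 mm across, 45 mm high; origin at the centre of its underside. Leave it
- pen: black marker pen lying on the table, 12 mm thick, about 12 cm long, to the left nearer the robot. Leave it
- spray: white plastic bottle 60 mm across, 120 mm tall, beside the right end of the rack; origin at the centre of its underside. Leave it
Mind the look-alikes: they are no part of the job. There is more than one size of the post; the one meant has the size given above.

How it is judged:
On the way, in this order (a step that is already met when the one before it is completed fails the run):
1. the carriage stands in front of the third gap (within 7 mm) with the box still aboard (((y of post in the frame of rack above 0 m and y of carriage in the frame of rack between 0.02 and 0.034 m) or (not (y of post in the frame of rack above 0 m) and y of carriage in the frame of rack between -0.034 and -0.02 m)) and x of box in the frame of rack below -0.02 m and linear speed of carriage below 0.02 m/s), for 0.2 s.
2. the box is home in the third gap (((y of post in the frame of rack above 0 m and y of box in the frame of rack between 0.019 and 0.035 m) or (not (y of post in the frame of rack above 0 m) and y of box in the frame of rack between -0.035 and -0.019 m)) and x of box in the frame of rack between 0.038 and 0.056 m and z of box in the frame of rack between 0.005 and 0.022 m and angle between box's own z axis and vertical below 0.1 rad and angle between the x axis of box and the x axis of rack, either way round below 0.15 rad), for 0.2 s.
At the end, for the whole second after the job is handed in: The box stands upright and at rest in the third gap counted from the post's end, pushed in to within 9 mm of the back stop; the other boxes and things are within 15 mm of where they began (all of step 2 and linear speed of box below 0.02 m/s and distance of each of stock1, stock2, stock3, spare, roll, pen, spray from where it was at the start of the episode below 0.015 m); the robot touches nothing.
It fails at once if the box is lifted more than 15 mm or tipped (z of box in the frame of rack above 0.03 m or angle between box's own z axis and vertical above 0.4 rad).
It fails at once if the box goes into a gap other than the third (x of box in the frame of rack above -0.015 m and not ((y of post in the frame of rack above 0 m and y of box in the frame of rack between 0.007 and 0.047 m) or (not (y of post in the frame of rack above 0 m) and y of box in the frame of rack between -0.047 and -0.007 m))).
It fails at once if another box or thing on the bench is shifted more than 15 mm (distance of any of stock1, stock2, stock3, spare, roll, pen, spray from where it was at the start of the episode above 0.015 m).
It also fails if it takes over 48 s, if anything falls off the work surface, if the arm or the gripper's body presses on something with over 40 N, if the wrist force passes 120 N, or if a joint passes its speed limit or range.

## Working session

There is one attempt and no reset: what is moved stays moved. The work goes in short steps, Python scripts to look and compute and a tool call to move; the robot and the scene stay as the last step left them, time stands still between calls to the robot, and variables do not carry over. Pictures are saved under pics/ and viewed, at most 10 in all, crops included, and the job is handed in when it is done.

Besides the shell and the picture viewer there is one more tool, called after ">>>" as name([rows], argument=value, ...), one row to a line, values as JSON. step_arm: Moves the arm, as the interface text tells. Its arguments: {"type":"object","properties":{"commands":{"type":"array","items":{"type":"object","properties":{"linear":{"type":"array","items":{"type":"number"}},"roll":{"type":"number"}}}},"jaw":{"type":"number"},"grip_force":{"type":"number"}},"required":["commands"]}

```bash
mkdir -p pics; cat > h.py <<'E'
import numpy as np,cv2
from plant import r
def cap(n):
    im,d=r.capture(n); return im,d
def world(n,d):
    c=r.get_calibration(n);K=np.array(c['mtx'],float);R=cv2.Rodrigues(np.array(c['rvec'],float))[0];t=np.array(c['tvec'],float).ravel()
    v,u=np.mgrid[:480,:640]
    P=np.stack([(u-K[0,2])/K[0,0]*d,(v-K[1,2])/K[1,1]*d,d],-1)
    W=(P-t)@R; W[d==0]=np.nan
    return W
E
python3 - <<'E'
from h import *
for n in('top','side'):
    im,d=cap(n);np.savez(f'{n}.npz',im=im,d=d);cv2.imwrite(f'pics/{n}.png',im[:,:,::-1])
o=r.get_obs();print(o['position'],o['orientation'],o['time_s'])
E
```

```text
[ 0.18164739 -0.49184628  0.19884205] [-3.09083666e+00 -5.52527566e-01  4.88226061e-04] 0.1
```

View pics/top.png

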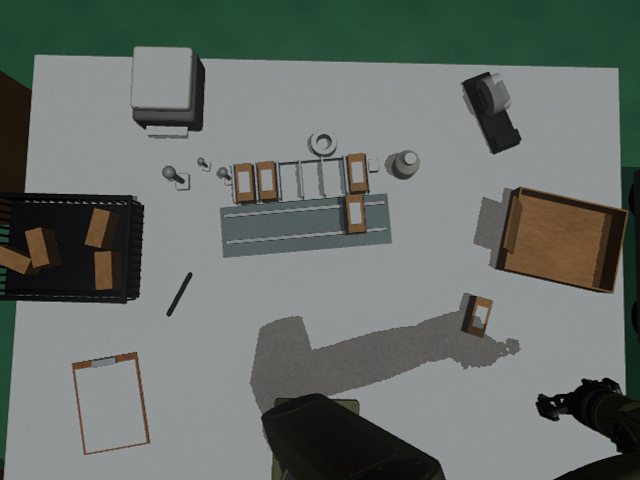

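View pics/side.png

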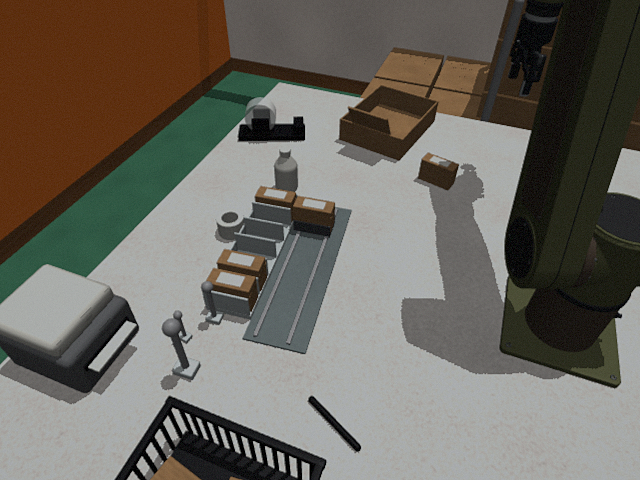

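The top view shows the rack with boxes at (244,183), (266,181) and (357,173), and the carriage box at (355,213). The block is at (374,165). There are three candidate posts, all at the left end: (222,173) beside the row, (203,163) small, and (170,175) large. I'll measure all of them and confirm in a crop.

```bash
python3 - <<'E'
from h import *
z=np.load('top.npz');im=z['im'];W=world('top',z['d'])
def rect(m):
    p=W[m][:,:2].astype(np.float32);(c,s,a)=cv2.minAreaRect(p);return np.round(p.mean(0),4),np.round(c,4),np.round(s,4),round(a,2),len(p),np.round(np.median(W[m][:,2]),4)
cents={}
for n,(u,v) in dict(s3=(244,183),s2=(266,181),s1=(357,173),box=(355,213),spare=(481,315)).items():
    m=np.zeros((480,640),bool);m[v-26:v+27,u-16:u+17]=1
    lo=.05
    zz=W[v,u,2]; m&=abs(W[:,:,2]-zz)<.008
    k,l=cv2.connectedComponents(m.astype(np.uint8)); m=l==l[v,u]
    print(n,*rect(m)); cents[n]=rect(m)[1]
# rack pose fit from stocks: yaw from s3-s1 line
a=np.array(cents['s3']);b=np.array(cents['s1']);e=np.array(cents['s2'])
src=np.array([[.047,.135],[.047,.081],[.047,-.135]]);dst=np.array([a,e,b])
A=src-src.mean(0);B=dst-dst.mean(0);th=np.arctan2((A[:,0]*B[:,1]-A[:,1]*B[:,0]).sum(),(A*B).sum())
R=np.array([[np.cos(th),-np.sin(th)],[np.sin(th),np.cos(th)]]);t=dst.mean(0)-R@src.mean(0)
print('yaw',th,np.degrees(th),'org',t,'res',dst-(src@R.T+t))
np.savez('rack.npz',R=R,t=t,th=th)
print('box in rack',R.T@(np.array(cents['box'])-t))
for n,(u,v) in dict(p1=(222,173),p2=(203,163),p3=(170,175)).items():
    w=W[v-10:v+11,u-10:u+11].reshape(-1,3);i=np.nanargmax(w[:,2]);q=w[w[:,2]>w[i,2]-.012]
    print(n,'top z',w[i,2],'rack',R.T@(q[:,:2].mean(0)-t))
# runway left/right ends
zz=W[:,:,2]
for p in [(.0625-.125,.21),(-.0625,-.21),(-.13,0)]:print(p,R@np.array(p)+t)
c=cv2.resize(im[130:270,140:420],(800,400),interpolation=cv2.INTER_CUBIC);cv2.imwrite('pics/crop.png',c[:,:,::-1])
E
```

```text
s3 [0.6151 0.1853] [0.6157 0.1856] [0.0914 0.0406] 6.34 640 0.0769
s2 [0.6206 0.1318] [0.6213 0.1319] [0.0906 0.0402] 6.29 638 0.0766
s1 [ 0.6448 -0.0821] [ 0.646  -0.0821] [0.0919 0.0403] 6.8 636 0.0767
box [ 0.5473 -0.0795] [ 0.5475 -0.0796] [0.0904 0.04  ] 6.37 636 0.0791
spare [ 0.3117 -0.3755] [ 0.3117 -0.3763] [0.0422 0.0901] 75.18 688 0.064
yaw 0.11333660977509441 6.49370940443406 org [0.58402175 0.04632447] res [[ 2.47499075e-04 -1.73768739e-04]
 [-2.59583796e-04 -2.20217703e-04]
 [ 1.20847208e-05  3.93986442e-04]]
box in rack [-0.05052875 -0.12098618]
p1 top z 0.11276111475183788 rack [0.07060326 0.17931676]
p2 top z 0.08319518905595863 rack [0.10737185 0.23417685]
p3 top z 0.1514604334058184 rack [0.0736185  0.29498008]
(-0.0625, 0.21) [0.49817296 0.24790878]
(-0.0625, -0.21) [ 0.5456725  -0.16939661]
(-0.13, 0) [0.45485579 0.03162223]
```

View pics/crop.png

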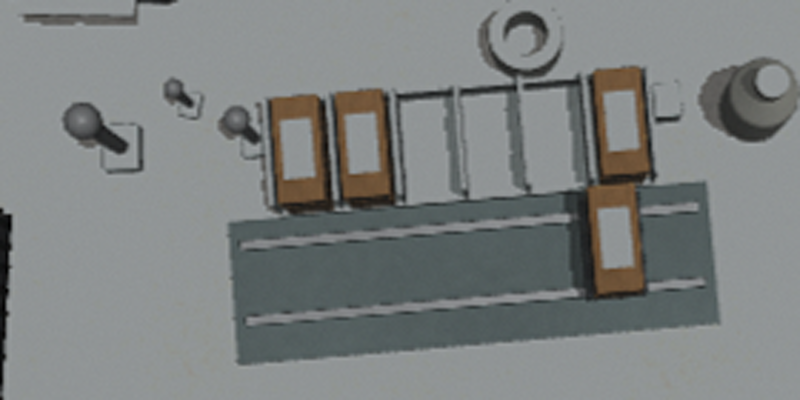

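The post is the one at (222,173): it measures 112 mm tall at rack (71, +179), which matches. The other two are 83 mm and 151 mm tall and stand off the given spot. So the third gap from the left is gap_d, at y=+27 mm. The carriage is at about y=-121 mm.

First I close the fingers and turn so that tool x lies along rack y.

>>> step_arm([
  {"roll": -0.148},
  {"roll": -0.148},
  {"roll": -0.148},
  {"roll": -0.148},
  {"roll": -0.148},
  {"roll": -0.148},
  {"roll": -0.148},
  {"roll": -0.148},
  {"roll": -0.146},
  {"linear": [0,0,0]},
  {"linear": [0,0,0]},
], jaw=0)

```text
$.commands[0]: bad value
```

```bash
cat >> h.py <<'E'
from scipy.spatial.transform import Rotation as Ro
def st():
    q=np.load('rack.npz');R,t=q['R'],q['t'];o=r.get_obs();T=Ro.from_rotvec(o['orientation']).as_matrix();p=np.array(o['position'])
    print('t',o['time_s'],'rack mm',np.round(1e3*(R.T@(p[:2]-t)),1),'z',round(1e3*p[2],1),'toolx in rack',np.round(R.T@T[:2,0],3),'F rack',np.round(R.T@np.array(o['wrist_force'])[:2],1),'q',np.round(o['qpos'],2),'w',o['width'])
    return R,t,T,p
def goal(x,y,z):
    R,t,T,p=st();g=np.r_[R@np.array([x,y])+t,z];print('go cm',np.round(T.T@(g-p)*100,2))
E
python3 - <<'E'
from h import *
goal(-.052,-.185,.2)
z=np.load('top.npz');W=world('top',z['d']);q=np.load('rack.npz');print('spray rack',q['R'].T@(W[158,405,:2]-q['t']))
E
```

```text
t 0.1 rack mm [-460.7 -489.2] z 198.8 toolx in rack [0.971 0.238] F rack [-0.1 -0.2] q [-1.22  0.26 -0.14  1.17  0.    1.57] w 0.08561308973693948
go cm [ 46.93 -19.81  -0.08]
spray rack [ 0.06106828 -0.24548888]
```

>>> step_arm([
  {"linear": [0,0,0],"roll": -0.148},
  {"linear": [0,0,0],"roll": -0.148},
  {"linear": [0,0,0],"roll": -0.148},
  {"linear": [0,0,0],"roll": -0.148},
  {"linear": [0,0,0],"roll": -0.148},
  {"linear": [0,0,0],"roll": -0.148},
  {"linear": [0,0,0],"roll": -0.148},
  {"linear": [0,0,0],"roll": -0.148},
  {"linear": [0,0,0],"roll": -0.146},
  {"linear": [0,0,0],"roll": 0},
], jaw=0)

```text
time_s: 1.1
position: [0.1817, -0.4921, 0.1991]
orientation: [-2.092, -2.342, -0.001]
wrist_force: [-0.4, 0.0, 0.5]
width: -0.0002
grip_force: 0.0
```

```bash
python3 -c "
from h import *
goal(-.052,-.185,.2)"
```

```text
t 1.1 rack mm [-460.6 -489.5] z 199.1 toolx in rack [0.001 1.   ] F rack [-0.4  0.1] q [-1.22  0.26 -0.14  1.17  0.    0.24] w -0.00020313115683933566
go cm [30.47 40.84 -0.06]
```

>>> step_arm([
  {"linear": [1.7,2.27,0],"roll": 0},
  {"linear": [1.7,2.27,0],"roll": 0},
  {"linear": [1.7,2.27,0],"roll": 0},
  {"linear": [1.7,2.27,0],"roll": 0},
  {"linear": [1.7,2.27,0],"roll": 0},
  {"linear": [1.7,2.27,0],"roll": 0},
  {"linear": [1.7,2.27,0],"roll": 0},
  {"linear": [1.7,2.27,0],"roll": 0},
  {"linear": [1.7,2.27,0],"roll": 0},
  {"linear": [1.7,2.27,0],"roll": 0},
  {"linear": [1.7,2.27,0],"roll": 0},
  {"linear": [1.7,2.27,0],"roll": 0},
  {"linear": [1.7,2.27,0],"roll": 0},
  {"linear": [1.7,2.27,0],"roll": 0},
  {"linear": [1.7,2.27,0],"roll": 0},
  {"linear": [1.7,2.27,0],"roll": 0},
  {"linear": [1.7,2.27,0],"roll": 0},
  {"linear": [1.6,2.25,0],"roll": 0},
  {"linear": [0,0,0],"roll": 0},
])

```text
time_s: 3.0
position: [0.5555, -0.1412, 0.1989]
orientation: [-2.092, -2.344, -0.002]
wrist_force: [-0.9, -0.0, 0.2]
width: -0.0001
grip_force: 0.0
```

```bash
python3 -c "
from h import *
goal(-.052,-.185,.024)"
```

```text
t 3.0 rack mm [ -49.5 -183.1] z 198.9 toolx in rack [-0.  1.] F rack [-0.9  0.1] q [-0.25  0.34 -0.02  1.21  0.    1.21] w -0.0001193567642584829
go cm [-0.2  -0.26 17.49]
```

>>> step_arm([
  {"linear": [-0.2,-0.26,2],"roll": 0},
  {"linear": [0,0,2.5],"roll": 0},
  {"linear": [0,0,2.5],"roll": 0},
  {"linear": [0,0,2.5],"roll": 0},
  {"linear": [0,0,2.5],"roll": 0},
  {"linear": [0,0,2.5],"roll": 0},
  {"linear": [0,0,1.5],"roll": 0},
  {"linear": [0,0,1],"roll": 0},
  {"linear": [0,0,0.5],"roll": 0},
  {"linear": [0,0,0],"roll": 0},
])

```text
time_s: 4.0
position: [0.5505, -0.1458, 0.0243]
orientation: [-2.093, -2.342, 0.001]
wrist_force: [-0.9, 1.2, 0.5]
width: 0.0001
grip_force: 0.0
```

>>> step_arm([
  {"linear": [0.6,0,0],"roll": 0},
  {"linear": [0.6,0,0],"roll": 0},
  {"linear": [0.6,0,0],"roll": 0},
  {"linear": [0.6,0,0],"roll": 0},
  {"linear": [0.6,0,0],"roll": 0},
  {"linear": [0.8,0,0],"roll": 0},
  {"linear": [0.8,0,0],"roll": 0},
  {"linear": [0.8,0,0],"roll": 0},
  {"linear": [0.8,0,0],"roll": 0},
  {"linear": [0.8,0,0],"roll": 0},
  {"linear": [0.8,0,0],"roll": 0},
  {"linear": [0.8,0,0],"roll": 0},
  {"linear": [0.8,0,0],"roll": 0},
  {"linear": [0.8,0,0],"roll": 0},
  {"linear": [0.8,0,0],"roll": 0},
  {"linear": [0,0,0],"roll": 0},
])

```text
time_s: 5.6
position: [0.5379, -0.0348, 0.0244]
orientation: [-2.09, -2.344, -0.001]
wrist_force: [-1.2, -0.1, 0.4]
width: 0.0003
grip_force: 0.0
```

```bash
cat >> h.py <<'E'
def box(lo=.070,hi=.088):
    im,d=cap('top');W=world('top',d);q=np.load('rack.npz');X=(W[:,:,:2]-q['t'])@q['R']
    with np.errstate(invalid='ignore'):
        hsv=cv2.cvtColor(im,cv2.COLOR_RGB2HSV)
        m=(W[:,:,2]>lo)&(W[:,:,2]<hi)&(X[:,:,0]>-.13)&(X[:,:,0]<.1)&(abs(X[:,:,1])<.17)
    k,l,s,c=cv2.connectedComponentsWithStats(m.astype(np.uint8))
    for i in range(1,k):
        if s[i,4]>150:
            p=X[l==i].astype(np.float32);print(np.round(1e3*np.array(cv2.minAreaRect(p)[0]),1),cv2.minAreaRect(p)[1:],s[i,4])
    return im
E
python3 - <<'E'
from h import *
im=box();st()
cv2.imwrite('pics/p1.png',cv2.resize(im[120:280,140:460],(800,400))[:,:,::-1])
E
```

```text
[46.9 80.7] ((0.040136612951755524, 0.09073354303836823), 89.90235900878906) 629
[ 47.1 134.8] ((0.09094971418380737, 0.040863361209630966), 0.17512275278568268) 641
t 5.65 rack mm [-55.  -75.9] z 24.4 toolx in rack [-0.001  1.   ] F rack [0.8 0.1] q [-0.07  0.42 -0.4   0.76  0.    1.39] w -0.00017534729543441786
```

View pics/p1.png

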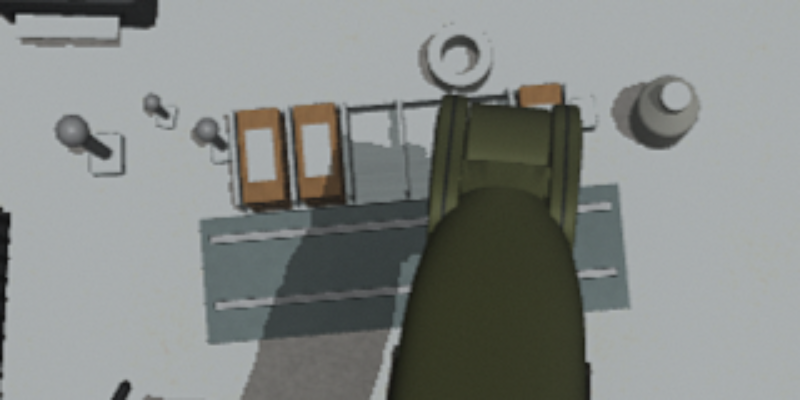

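The arm hides the carriage from the top camera, at about (480,240) in the crop. I'll measure with the side camera instead.

```bash
cat >> h.py <<'E'
def side(x0=-.11,x1=.0):
    im,d=cap('side');W=world('side',d);q=np.load('rack.npz');X=(W[:,:,:2]-q['t'])@q['R'];z=W[:,:,2]
    hsv=cv2.cvtColor(im,cv2.COLOR_RGB2HSV).astype(int)
    with np.errstate(invalid='ignore'):
        m=(X[:,:,0]>x0)&(X[:,:,0]<x1)&(X[:,:,1]>-.17)&(X[:,:,1]<.17)
        t=m&(abs(z-.078)<.005); f=m&(z>.048)&(z<.07)&(hsv[:,:,1]>70); c=m&(z>.02)&(z<.037)
    for n,k in(('top',t),('face',f),('carr',c)):
        p=X[k]; 
        if len(p): print(n,len(p),'x',np.round(1e3*np.percentile(p[:,0],[2,50,98]),1),'y',np.round(1e3*np.percentile(p[:,1],[2,50,90,98]),1))
    return im
E
python3 - <<'E'
from h import *
im=side()
cv2.imwrite('pics/p2.png',cv2.resize(im[150:370,180:480],(800,587))[:,:,::-1])
E
```

```text
top 640 x [-92.6 -51.   -5.9] y [-69.8 -41.3 -24.3 -22.4]
face 303 x [-93.7 -54.1  -7.5] y [-50.5 -24.  -22.5 -21.6]
carr 235 x [-93.7 -55.1  -7. ] y [-58.9 -19.7 -18.  -17.1]
```

View pics/p2.png

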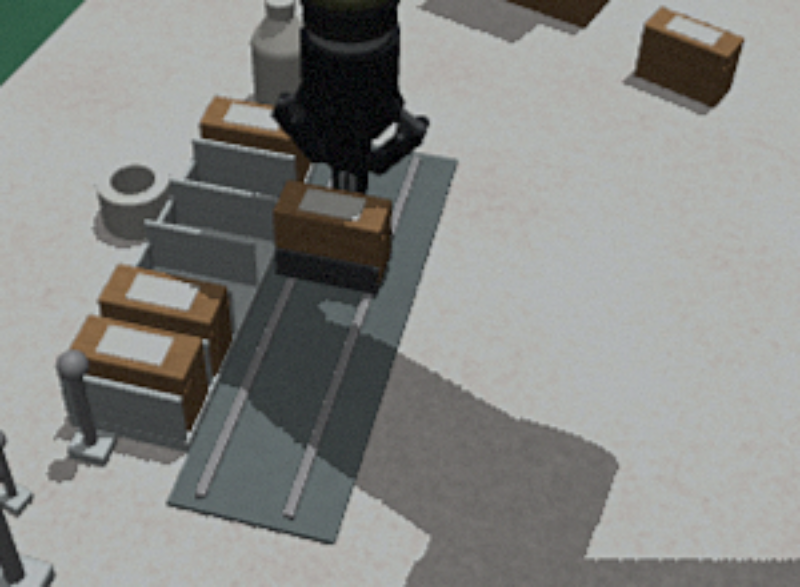

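The side view shows the carriage moving with the box still aboard, near (330,240). I'll push on, stopping a little short.

>>> step_arm([
  {"linear": [0.6,0,0],"roll": 0},
  {"linear": [0.6,0,0],"roll": 0},
  {"linear": [0.6,0,0],"roll": 0},
  {"linear": [0.6,0,0],"roll": 0},
  {"linear": [0.6,0,0],"roll": 0},
  {"linear": [0.6,0,0],"roll": 0},
  {"linear": [0.6,0,0],"roll": 0},
  {"linear": [0.6,0,0],"roll": 0},
  {"linear": [0.6,0,0],"roll": 0},
  {"linear": [0.4,0,0],"roll": 0},
  {"linear": [0,0,0],"roll": 0},
  {"linear": [0,0,0],"roll": 0},
])

```text
time_s: 6.9
position: [0.5317, 0.0217, 0.0245]
orientation: [-2.091, -2.343, -0.0]
wrist_force: [0.3, -0.7, 0.3]
width: -0.0001
grip_force: 0.0
```

```bash
python3 - <<'E'
from h import *
st();side()
d=np.load('side.npz');W=world('side',d['d']);q=np.load('rack.npz');X=(W[:,:,:2]-q['t'])@q['R'];z=W[:,:,2]
with np.errstate(invalid='ignore'):
  for a,b,n in((.11,.17,'s3'),(.055,.107,'s2'),(-.17,-.1,'box0')):
    x=(X[:,:,0]<-.0 if n=='box0' else X[:,:,0]>0)&(X[:,:,0]>-.11)&(X[:,:,0]<.1)
    p=X[x&(abs(z-.078)<.005)&(X[:,:,1]>a)&(X[:,:,1]<b)];print(n,np.round(1e3*np.percentile(p,[2,98],axis=0),1).tolist())
  p=X[(X[:,:,0]>-.11)&(X[:,:,0]<0)&(z>.02)&(z<.037)&(X[:,:,1]>-.17)&(X[:,:,1]<-.05)];print('carr0',np.percentile(p,[2,50,98],axis=0))
E
```

```text
t 6.9 rack mm [-54.7 -18.5] z 24.5 toolx in rack [-0.  1.] F rack [ 0.2 -0.7] q [ 0.04  0.41 -0.41  0.75  0.    1.5 ] w -0.00011210560551789265
top 710 x [-92.4 -51.2  -6.1] y [-12.6  15.5  32.1  33.7]
face 331 x [-93.6 -54.7  -7.1] y [ 3.2 32.5 33.9 34.9]
carr 244 x [-93.5 -56.1  -8.5] y [-3.7 36.8 38.5 39. ]
s3 [[4.8, 116.0], [91.0, 154.4]]
s2 [[4.8, 62.2], [91.3, 101.0]]
box0 [[-93.1, -139.8], [-6.6, -100.4]]
carr0 [[-0.09351611 -0.13326395]
 [-0.05444148 -0.09684375]
 [-0.00621985 -0.09335377]]
```

>>> step_arm([
  {"linear": [0.4,0,0],"roll": 0},
  {"linear": [0.4,0,0],"roll": 0},
  {"linear": [0.4,0,0],"roll": 0},
  {"linear": [0.2,0,0],"roll": 0},
  {"linear": [0,0,0],"roll": 0},
  {"linear": [0,0,0],"roll": 0},
  {"linear": [0,0,0],"roll": 0},
  {"linear": [0,0,0],"roll": 0},
])

```text
time_s: 7.75
position: [0.5305, 0.0353, 0.0246]
orientation: [-2.092, -2.343, -0.0]
wrist_force: [-0.0, -0.4, 0.4]
width: 0.0001
grip_force: 0.0
```

```bash
python3 - <<'E'
from h import *
st();side()
E
```

```text
t 7.75 rack mm [-54.4  -4.9] z 24.6 toolx in rack [0. 1.] F rack [-0.1 -0.4] q [ 0.07  0.41 -0.41  0.75  0.    1.52] w 9.328073222384708e-05
top 721 x [-92.4 -51.2  -6. ] y [ 1.9 29.3 45.8 47.4]
face 324 x [-93.4 -54.6  -7.6] y [16.4 46.1 47.5 48.1]
carr 245 x [-93.5 -57.   -7.5] y [ 5.6 50.5 52.1 52.8]
```

The carriage is at y≈26–27 mm with the box aboard. Now back the finger off and go round behind the box, with the tip at z 50 mm.

>>> step_arm([
  {"linear": [-0.8,0,0],"roll": 0},
  {"linear": [-1.2,0,0],"roll": 0},
  {"linear": [-0.5,-2,-0.5],"roll": 0},
  {"linear": [0,-2,-0.5],"roll": 0},
  {"linear": [0,-2,-0.5],"roll": 0},
  {"linear": [0,-2.1,-0.5],"roll": 0},
  {"linear": [0,0,-0.5],"roll": 0},
  {"linear": [0,0,0],"roll": 0},
  {"linear": [1.4,0,0],"roll": 0},
  {"linear": [1.4,0,0],"roll": 0},
  {"linear": [1.4,0,0],"roll": 0},
  {"linear": [1.4,0,0],"roll": 0},
  {"linear": [0,0,0],"roll": 0},
  {"linear": [0,0,0],"roll": 0},
])

```text
time_s: 9.2
position: [0.4477, 0.0568, 0.0496]
orientation: [2.091, 2.343, 0.001]
wrist_force: [0.4, 0.8, -0.6]
width: 0.0001
grip_force: 0.0
```

```bash
python3 - <<'E'
from h import *
goal(-.095,.0265,.048);im=side()
cv2.imwrite('pics/p3.png',cv2.resize(im[150:370,180:480],(800,587))[:,:,::-1])
E
```

```text
t 9.2 rack mm [-134.2   25.9] z 49.6 toolx in rack [-0.  1.] F rack [0.5 0.8] q [ 0.13  0.26 -0.57  0.74 -0.    1.58] w 9.027362520626207e-05
go cm [0.06 3.92 0.16]
top 690 x [-92.6 -50.1  -5.6] y [ 8.  30.1 46.  47.7]
face 321 x [-93.4 -55.3  -8. ] y [16.4 46.2 47.6 48.5]
carr 243 x [-93.5 -55.3  -7.6] y [ 5.3 50.4 51.9 53. ]
```

View pics/p3.png

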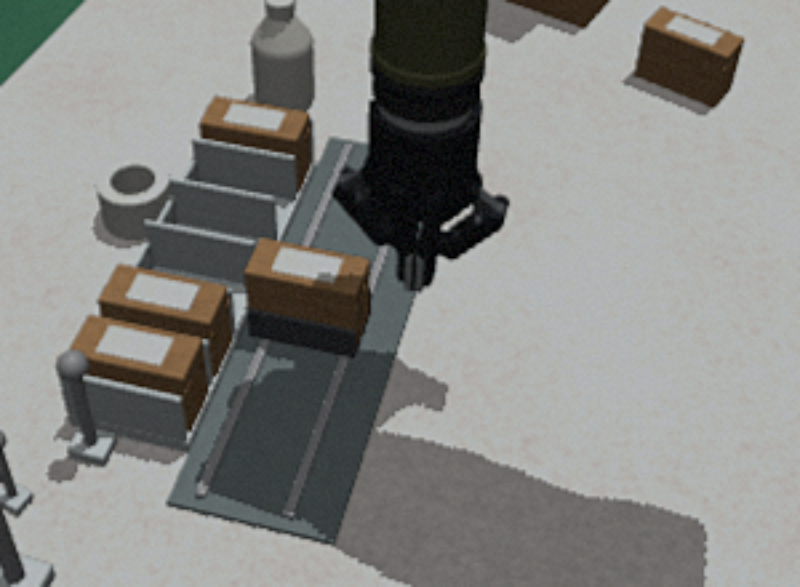

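The box stands in front of the open third lane. I'll turn a further quarter, so the finger knuckles spread sideways and not over the box.

>>> step_arm([
  {"linear": [0,-2,-0.5],"roll": -0.143},
  {"linear": [0,0,0],"roll": -0.143},
  {"linear": [0,0,0],"roll": -0.143},
  {"linear": [0,0,0],"roll": -0.143},
  {"linear": [0,0,0],"roll": -0.143},
  {"linear": [0,0,0],"roll": -0.143},
  {"linear": [0,0,0],"roll": -0.143},
  {"linear": [0,0,0],"roll": -0.143},
  {"linear": [0,0,0],"roll": -0.143},
  {"linear": [0,0,0],"roll": -0.143},
  {"linear": [0,0,0],"roll": -0.141},
  {"linear": [0,0,0],"roll": 0},
])

```text
time_s: 10.45
position: [0.4271, 0.054, 0.0547]
orientation: [-0.176, 3.136, -0.0]
wrist_force: [-0.3, 0.2, -0.5]
width: -0.0005
grip_force: 0.0
```

```bash
python3 -c "
from h import *
goal(-.11,.0265,.054)"
```

```text
t 10.45 rack mm [-155.    25.4] z 54.7 toolx in rack [-1.     0.001] F rack [-0.3  0.2] q [ 0.13  0.22 -0.61  0.74 -0.    0.01] w -0.0004935810901925912
go cm [-4.5   0.12  0.07]
```

>>> step_arm([
  {"linear": [-1.5,0.12,0],"roll": 0},
  {"linear": [-1.5,0,0],"roll": 0},
  {"linear": [-1,0,0],"roll": 0},
  {"linear": [-0.6,0,0],"roll": 0},
  {"linear": [-0.6,0,0],"roll": 0},
  {"linear": [-0.6,0,0],"roll": 0},
  {"linear": [-0.6,0,0],"roll": 0},
  {"linear": [-0.6,0,0],"roll": 0},
  {"linear": [-0.6,0,0],"roll": 0},
  {"linear": [-0.6,0,0],"roll": 0},
  {"linear": [-0.6,0,0],"roll": 0},
  {"linear": [0,0,0],"roll": 0},
])

```text
time_s: 11.65
position: [0.5151, 0.0659, 0.0547]
orientation: [-0.178, 3.135, 0.0]
wrist_force: [0.0, 0.0, 0.9]
width: 0.0001
grip_force: 0.0
```

```bash
python3 - <<'E'
from h import *
st();im=side(-.11,.1)
cv2.imwrite('pics/p4.png',cv2.resize(im[150:370,180:480],(800,587))[:,:,::-1])
E
```

```text
t 11.65 rack mm [-66.3  27.3] z 54.7 toolx in rack [-1.  0.] F rack [0. 0.] q [ 0.13  0.36 -0.41  0.81  0.    0.01] w 0.00010336007263852848
top 2384 x [-87.9  36.   90.7] y [-146.6   78.5  144.   153.6]
face 860 x [-93.2   4.6  85.6] y [-117.    66.6  153.9  155.2]
carr 1204 x [-92.9  30.9  95.4] y [-108.6    3.3  162.8  164.2]
```

View pics/p4.png

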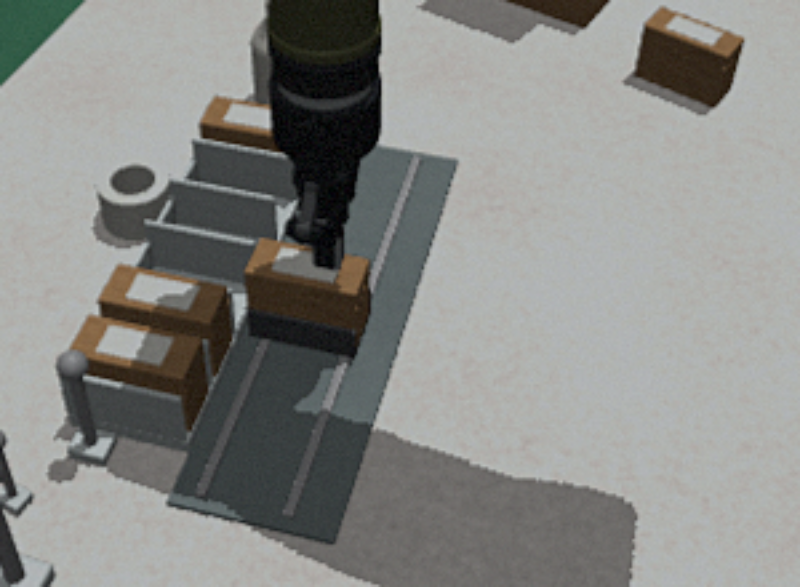

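The box hasn't moved: it still spans (250–370, 240–350), yet the fingertip appears over its top at (325,265). I'll check where the tip really is.

```bash
python3 - <<'E'
from h import *
R,t,T,p=st()
c=r.get_calibration('side')
def pj(w): 
    u=cv2.projectPoints(np.array([w]),c['rvec'],c['tvec'],c['mtx'],None)[0].ravel();return u,(u-[180,150])*2.667
print('TCP',pj(p),'above',pj(p+[0,0,.03]))
im,d=cap('side');W=world('side',d);X=(W[:,:,:2]-t)@R
np.set_printoptions(suppress=True,linewidth=160)
for v in range(236,256,2):
  print(v,[tuple(np.round(1e3*np.r_[X[v,u],W[v,u,2]]).astype(int)) for u in range(296,314,4)])
for y in(.007,.047):
  for x in (-.006,-.096): print('boxcorner',x,y,pj(np.r_[R@[x,y]+t,.079])[1])
E
```

```text
t 11.7 rack mm [-67.1  27.2] z 54.6 toolx in rack [-1.  0.] F rack [0.4 0.9] q [ 0.13  0.36 -0.41  0.81 -0.    0.01] w 0.00029543198018449945
TCP (array([303.31629802, 258.79783212]), array([328.88456683, 290.16381825])) above (array([303.14410143, 248.76580244]), array([328.4253185, 263.4083951]))
236 [(np.int64(-72), np.int64(88), np.int64(180)), (np.int64(-78), np.int64(83), np.int64(177)), (np.int64(-78), np.int64(58), np.int64(153)), (np.int64(-80), np.int64(35), np.int64(132)), (np.int64(-53), np.int64(-94), np.int64(3))]
238 [(np.int64(-73), np.int64(89), np.int64(176)), (np.int64(-79), np.int64(85), np.int64(173)), (np.int64(-78), np.int64(58), np.int64(147)), (np.int64(-77), np.int64(26), np.int64(117)), (np.int64(-55), np.int64(-86), np.int64(4))]
240 [(np.int64(-68), np.int64(76), np.int64(157)), (np.int64(-78), np.int64(83), np.int64(166)), (np.int64(-79), np.int64(60), np.int64(145)), (np.int64(-78), np.int64(29), np.int64(115)), (np.int64(-56), np.int64(-81), np.int64(3))]
242 [(np.int64(-45), np.int64(6), np.int64(78)), (np.int64(-70), np.int64(59), np.int64(135)), (np
[... 1021 characters left out ...]
t64(-84), np.int64(21), np.int64(79))]
252 [(np.int64(-54), np.int64(36), np.int64(80)), (np.int64(-62), np.int64(33), np.int64(79)), (np.int64(-70), np.int64(32), np.int64(81)), (np.int64(-78), np.int64(29), np.int64(80)), (np.int64(-86), np.int64(28), np.int64(81))]
254 [(np.int64(-55), np.int64(39), np.int64(78)), (np.int64(-63), np.int64(38), np.int64(79)), (np.int64(-72), np.int64(37), np.int64(80)), (np.int64(-79), np.int64(34), np.int64(80)), (np.int64(-87), np.int64(32), np.int64(80))]
boxcorner -0.006 0.007 [260.90575083 235.73591718]
boxcorner -0.096 0.007 [371.72451635 257.34989518]
boxcorner -0.006 0.047 [244.40268963 271.29390504]
boxcorner -0.096 0.047 [358.3113254 294.1711522]
```

The depth image shows the fingertip about 30 mm higher than the reported TCP height, so it passed over the box without touching it. Back off, then measure the true tip height.

>>> step_arm([
  {"linear": [0,0,-0.8],"roll": 0},
  {"linear": [0,0,-0.7],"roll": 0},
  {"linear": [1.5,0,0],"roll": 0},
  {"linear": [2,0,0],"roll": 0},
  {"linear": [2,0,0],"roll": 0},
  {"linear": [2,0,0],"roll": 0},
  {"linear": [1.5,0,0],"roll": 0},
  {"linear": [0,0,0],"roll": 0},
])

```text
time_s: 12.55
position: [0.422, 0.0553, 0.0701]
orientation: [0.178, -3.135, 0.0]
wrist_force: [-0.1, -0.2, 0.4]
width: -0.0001
grip_force: 0.0
```

```bash
python3 - <<'E'
from h import *
R,t,T,p=st();side()
im,d=cap('side');W=world('side',d);X=(W[:,:,:2]-t)@R
tc=R.T@(p[:2]-t)
m=(np.hypot(*np.moveaxis(X-tc,-1,0))<.03)&(W[:,:,2]>.015)
print(m.sum(),'min z near TCP',np.sort(W[m][:,2])[:12].round(4))
for v in range(236,275,2):
  print(v,[tuple((1e3*np.r_[X[v,u],W[v,u,2]]).round().astype(int).tolist()) for u in range(326,350,4)])
cv2.imwrite('pics/p5.png',cv2.resize(im[150:370,180:480],(800,587))[:,:,::-1])
E
```

```text
t 12.55 rack mm [-160.    27.2] z 70.1 toolx in rack [-1.  0.] F rack [-0.1 -0.2] q [ 0.13  0.2  -0.59  0.78 -0.    0.02] w -6.936178739272428e-05
top 684 x [-92.5 -50.2  -6.1] y [ 8.1 30.4 45.9 47.3]
face 328 x [-93.4 -54.6  -7.6] y [16.4 46.  47.5 48.4]
carr 252 x [-93.4 -55.7  -7.6] y [14.  50.4 51.8 52.6]
549 min z near TCP [0.1007 0.1033 0.1038 0.104  0.1051 0.1061 0.1061 0.1082 0.1085 0.1088
 0.109  0.1098]
236 [(-86, -98, 8), (-95, -101, 7), (-103, -104, 6), (-148, 84, 196), (-155, 82, 195), (-162, 81, 196)]
238 [(-88, -86, 13), (-96, -96, 6), (-104, -102, 2), (-149, 89, 196), (-156, 86, 195), (-163, 86, 196)]
240 [(-89, -85, 7), (-97, -91, 4), (-106, -94, 3), (-149, 88, 190), (-156, 88, 192), (-163, 88, 194)]
242 [(-90, -81, 6), (-99, -84, 4), (-108, -86, 5), (-148, 78, 175), (-156, 86, 184), (-164, 88, 189)]
244 [(-91, -76, 4), (-100, -77, 5), (-109, -81, 4), (-118, -82, 5), (-151, 57, 150), (-162, 73, 169)]
246 [(-93, -70, 4), (-102, -71, 5), (-110, -75, 3), (-120, -76, 5), (-148, 34, 121), (-156, 39, 128)]
248 [(-95, -61, 7), (-103, -64, 6), (-112, -68, 5), (-121, -70, 4),
[... 635 characters left out ...]
 -45, -3)]
262 [(-105, -19, 7), (-114, -22, 6), (-122, -27, 3), (-130, -30, 2), (-138, -34, 0), (-147, -37, 0)]
264 [(-106, -15, 5), (-114, -19, 3), (-123, -22, 2), (-131, -26, 1), (-140, -26, 3), (-149, -29, 2)]
266 [(-108, -10, 4), (-115, -15, 1), (-124, -19, -1), (-132, -22, -1), (-141, -21, 2), (-150, -24, 1)]
268 [(-109, -4, 4), (-118, -6, 5), (-125, -12, 1), (-134, -15, 0), (-142, -18, -1), (-151, -18, 1)]
270 [(-110, 1, 4), (-119, -1, 4), (-127, -6, 1), (-135, -9, 0), (-143, -12, -1), (-152, -13, 0)]
272 [(-111, 5, 2), (-120, 4, 3), (-128, -1, 0), (-136, -3, 0), (-145, -5, 1), (-154, -6, 3)]
274 [(-114, 14, 6), (-121, 10, 3), (-129, 5, 0), (-138, 3, 1), (-146, -1, -1), (-154, -4, -2)]
```

View pics/p5.png

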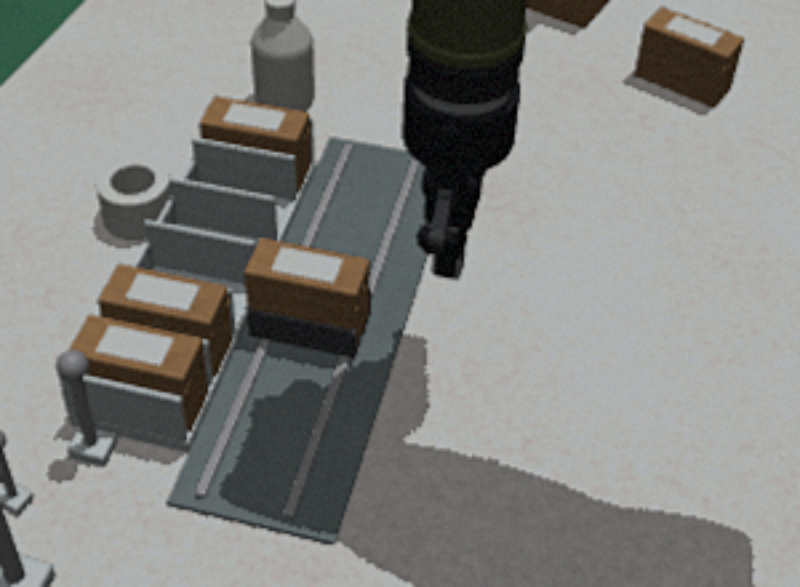

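The box and carriage are undisturbed. The tip really is at about z 101 mm while 70 is reported, so the offset is about +30 mm, and the carriage must have been moved through the box's side. I'll lower the reported z to 22 mm (true 52 mm) and push, using small steps.

>>> step_arm([
  {"linear": [0,0,1.2],"roll": 0},
  {"linear": [0,0,1.2],"roll": 0},
  {"linear": [0,0,1.2],"roll": 0},
  {"linear": [0,0,1.2],"roll": 0},
  {"linear": [0,0,0],"roll": 0},
  {"linear": [-1.3,0,0],"roll": 0},
  {"linear": [-1.5,0,0],"roll": 0},
  {"linear": [-1.2,0,0],"roll": 0},
  {"linear": [-0.5,0,0],"roll": 0},
  {"linear": [-0.5,0,0],"roll": 0},
  {"linear": [-0.5,0,0],"roll": 0},
  {"linear": [-0.5,0,0],"roll": 0},
  {"linear": [-0.5,0,0],"roll": 0},
  {"linear": [-0.5,0,0],"roll": 0},
  {"linear": [0,0,0],"roll": 0},
])

```text
time_s: 14.15
position: [0.4951, 0.0636, 0.0217]
orientation: [-0.178, 3.135, 0.0]
wrist_force: [-0.7, -0.1, -0.5]
width: -0.0002
grip_force: 0.0
```

```bash
python3 - <<'E'
from h import *
R,t,T,p=st();
im,d=cap('side');W=world('side',d);X=(W[:,:,:2]-t)@R
def rep(m,n):
    q=X[m];print(n,len(q),'x',(1e3*np.percentile(q[:,0],[2,50,98])).round(1),'y',(1e3*np.percentile(q[:,1],[2,50,98])).round(1))
z=W[:,:,2];m=(X[:,:,1]>.0)&(X[:,:,1]<.055)&(X[:,:,0]>-.12)&(X[:,:,0]<.1)
rep(m&(abs(z-.078)<.004),'top')
rep((z>.02)&(z<.037)&(X[:,:,1]>.045)&(X[:,:,1]<.06)&(X[:,:,0]<-.005)&(X[:,:,0]>-.12),'carr')
cv2.imwrite('pics/p6.png',cv2.resize(im[150:370,180:480],(800,587))[:,:,::-1])
E
```

```text
t 14.15 rack mm [-86.4  27.2] z 21.7 toolx in rack [-1.  0.] F rack [-0.7  0. ] q [ 0.13  0.36 -0.5   0.71  0.    0.01] w -0.0001803722368494555
top 591 x [-93.7 -26.2  12.9] y [ 8.5 32.9 47.6]
carr 218 x [-90.6 -49.8  -7.5] y [48.2 50.7 53.1]
```

View pics/p6.png

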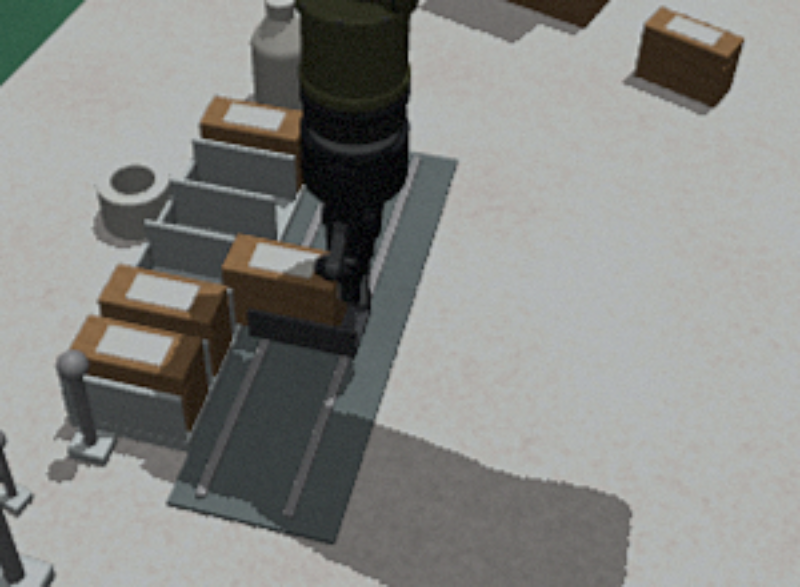

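The box is moving into the third lane, its front at about (225,275). The carriage hasn't moved. Continue.

>>> step_arm([
  {"linear": [-0.5,0,0],"roll": 0},
  {"linear": [-0.5,0,0],"roll": 0},
  {"linear": [-0.5,0,0],"roll": 0},
  {"linear": [-0.5,0,0],"roll": 0},
  {"linear": [-0.5,0,0],"roll": 0},
  {"linear": [-0.5,0,0],"roll": 0},
  {"linear": [-0.5,0,0],"roll": 0},
  {"linear": [-0.5,0,0],"roll": 0},
  {"linear": [-0.5,0,0],"roll": 0},
  {"linear": [-0.5,0,0],"roll": 0},
  {"linear": [-0.5,0,0],"roll": 0},
  {"linear": [-0.5,0,0],"roll": 0},
  {"linear": [-0.5,0,0],"roll": 0},
  {"linear": [-0.5,0,0],"roll": 0},
  {"linear": [0,0,0],"roll": 0},
])

```text
time_s: 15.7
position: [0.5649, 0.0715, 0.0218]
orientation: [-0.178, 3.135, 0.0]
wrist_force: [0.6, 0.4, 0.5]
width: -0.0002
grip_force: 0.0
```

```bash
cat >> h.py <<'E'
def lane():
    R,t,T,p=st()
    im,d=cap('side');W=world('side',d);X=(W[:,:,:2]-t)@R;z=W[:,:,2]
    m=(X[:,:,1]>.0)&(X[:,:,1]<.055)&(X[:,:,0]>-.06)&(X[:,:,0]<.12)&(z>.071)&(z<.083)
    q=X[m];print('top',len(q),'x',(1e3*np.percentile(q[:,0],[2,50,98])).round(1),'y',(1e3*np.percentile(q[:,1],[2,50,98])).round(1),'z',np.median(z[m]))
    return im
E
python3 -c "
from h import *
lane()"
```

```text
t 15.7 rack mm [-16.1  27.2] z 21.8 toolx in rack [-1.  0.] F rack [0.6 0.3] q [ 0.13  0.46 -0.32  0.78 -0.    0.01] w -0.0001505783546556402
top 577 x [-23.9  44.4  83.1] y [ 8.4 35.8 48.1] z 0.07768611332150933
```

>>> step_arm([
  {"linear": [-0.2,0,0],"roll": 0},
  {"linear": [-0.2,0,0],"roll": 0},
  {"linear": [-0.2,0,0],"roll": 0},
  {"linear": [-0.1,0,0],"roll": 0},
  {"linear": [0,0,0],"roll": 0},
])

```text
time_s: 16.25
position: [0.5707, 0.0722, 0.0216]
orientation: [-0.178, 3.136, -0.0]
wrist_force: [-1.2, -0.1, -0.4]
width: -0.0002
grip_force: 0.4
```

>>> step_arm([
  {"linear": [-0.1,0,0],"roll": 0},
  {"linear": [0,0,0],"roll": 0},
])

```text
time_s: 16.45
position: [0.5715, 0.0723, 0.0216]
orientation: [0.178, -3.137, 0.0]
wrist_force: [-1.0, 0.2, 0.9]
width: 0.0003
grip_force: 0.6
```

```bash
python3 -c "
from h import *
lane()"
```

```text
t 16.45 rack mm [-9.5 27.2] z 21.6 toolx in rack [-1.  0.] F rack [-0.9  0.4] q [ 0.13  0.47 -0.31  0.79 -0.    0.01] w 0.00031069704284712626
top 571 x [-19.3  50.7  89.3] y [ 8.1 35.2 47.5] z 0.07696110005134578
```

>>> step_arm([
  {"linear": [-0.1,0,0],"roll": 0},
  {"linear": [-0.1,0,0],"roll": 0},
  {"linear": [0,0,0],"roll": 0},
])

```text
time_s: 16.8
position: [0.5738, 0.0726, 0.0216]
orientation: [-0.178, 3.136, 0.0]
wrist_force: [-0.7, -0.1, -0.0]
width: -0.0002
grip_force: 0.4
```

>>> step_arm([
  {"linear": [-0.1,0,0],"roll": 0},
  {"linear": [0,0,0],"roll": 0},
])

```text
time_s: 17.0
position: [0.5746, 0.0726, 0.0216]
orientation: [-0.178, 3.137, -0.0]
wrist_force: [-1.4, 0.3, 1.3]
width: 0.0001
grip_force: 0.7
```

```bash
python3 -c "
from h import *
lane()"
```

```text
t 17.0 rack mm [-6.4 27.2] z 21.6 toolx in rack [-1.  0.] F rack [-1.3  0.5] q [ 0.13  0.48 -0.3   0.79 -0.    0.01] w 0.0001132047737989724
top 553 x [-14.8  54.9  92.4] y [ 8.9 34.6 47.5] z 0.07706204854341211
```

>>> step_arm([
  {"linear": [-0.1,0,0],"roll": 0},
  {"linear": [0,0,0],"roll": 0},
])

```text
time_s: 17.25
position: [0.5746, 0.0726, 0.0215]
orientation: [0.178, -3.135, 0.0]
wrist_force: [-3.4, -1.0, 2.4]
width: 0.0
grip_force: 1.9
```

The TCP stopped while the force rose, so the box is at the back stop. Retreat clear and check from above.

>>> step_arm([
  {"linear": [0.5,0,0],"roll": 0},
  {"linear": [1,0,0],"roll": 0},
  {"linear": [2,0,0],"roll": 0},
  {"linear": [2.5,0,0],"roll": 0},
  {"linear": [2.5,0,0],"roll": 0},
  {"linear": [2.5,0,0],"roll": 0},
  {"linear": [2.5,0,-0.5],"roll": 0},
  {"linear": [2,0,-2],"roll": 0},
  {"linear": [1,0,-2.5],"roll": 0},
  {"linear": [2,0,-2.5],"roll": 0},
  {"linear": [2,0,-2.5],"roll": 0},
  {"linear": [0,0,-2.5],"roll": 0},
  {"linear": [0,0,0],"roll": 0},
  {"linear": [0,0,0],"roll": 0},
])

```text
time_s: 18.65
position: [0.3724, 0.0497, 0.147]
orientation: [-0.178, 3.134, 0.0]
wrist_force: [0.4, -0.2, 0.6]
width: 0.0002
grip_force: 0.0
```

```bash
python3 - <<'E'
from h import *
im=lane();box()
cv2.imwrite('pics/p7.png',cv2.resize(im[150:370,180:480],(800,587))[:,:,::-1])
E
```

```text
t 18.65 rack mm [-209.9   27.2] z 147.0 toolx in rack [-1.  0.] F rack [ 0.4 -0.2] q [ 0.13  0.04 -0.56  0.98 -0.    0.02] w 0.00024808112869935064
top 655 x [ 5.4 47.6 92.2] y [ 8.6 30.2 47.3] z 0.07718093750819797
[  46.8 -134.9] ((0.04024156183004379, 0.09054484963417053), 89.70494079589844) 628
[47.9 27.2] ((0.040098607540130615, 0.09020306169986725), 89.88801574707031) 630
[47.  80.9] ((0.040587324649095535, 0.09076987951993942), 89.64958190917969) 640
[ 47.5 134.8] ((0.09081192314624786, 0.04084084555506706), 0.2810826897621155) 637
```

View pics/p7.png

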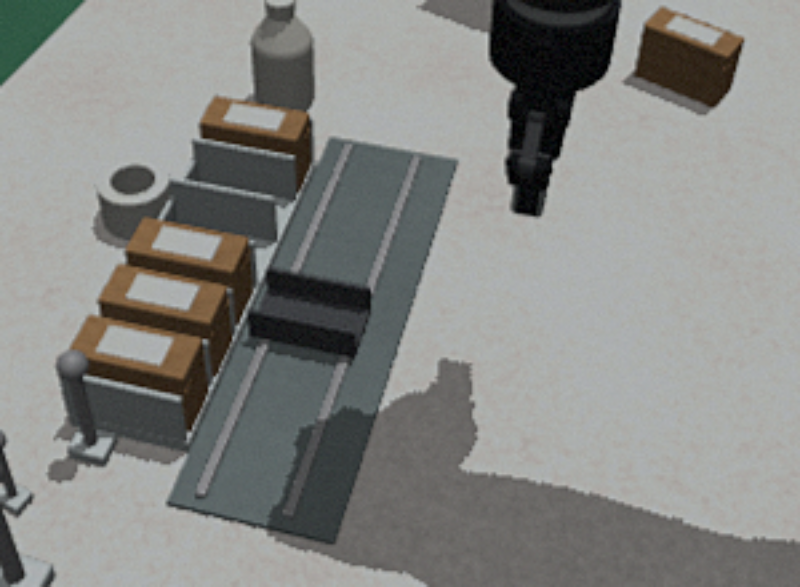

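The box is home at rack (48, 27) mm in the third gap, seen at (190,250). The empty carriage is at (310,310), and the arm is clear.

```bash
python3 -c "
from plant import r
print(r.hand_in())"
```

```text
the job is handed in; nothing more can be done
None
```

The box stands home against the back of the third gap from the post (gap_d), at rack x 48 mm, y 27 mm by the last camera check; the arm is clear and the job is handed in (no verdict was returned), though the carriage was moved by pushing on the box's side above the carriage wall, because the fingertip sat about 30 mm higher than reported.

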